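# Load the cut square tubes into their tack jigs

## Robot

A 6-joint arm with a two-finger parallel gripper is mounted at the origin on the work surface. World frame = base frame: x ahead of the robot, y to its left, z up, the work surface at z = 0. Lengths are in mm, angles in rad, forces in N, time in s.
With the tool pointing down it reaches from about 325 to 775 mm from the base axis. Payload 5.5 kg.
Tool frame: the origin (TCP) lies at the very end of the fingers, on their centre line; the grasp point (between the pads) lies 19 mm behind it; z points along the fingers, y is the line along which they close (so a half turn about z gives the same grasp; the last joint's range is limited). The gripper opens to 88 mm and grips with 3 to 60 N. Pads are 20 mm wide; open, the fingers measure 115 mm over their backs; the gripper's body (75 mm by 178 mm) begins 61 mm behind the grasp point.
Start: joints at [1.161, 0.091, 1.231, -0, 1.82, -0.057], TCP at [207.321, 563.058, 222.631] pointing down, gripper open.
Joint ranges: [-2.87, 2.87], [-0.86, 2.18], [0.17, 2.46], [-1.51, 4.65], [0.06, 2.69], [-2.65, 2.65]. Speed limits (rad/s): [2.57, 2.57, 3.01, 3.14, 3.14, 3.14].

## Interface

Orientations are given as a unit quaternion [w, x, y, z].
In Python, from bench import * gives the robot as it stands. The module is installed in compiled form; this text tells all that it offers.
- The arm moves only by the shell command python3 -m jog 'ROWS' [FORCE]. ROWS is text: rows parted by semicolons, each of 7 numbers parted by spaces: the gripper's target within -1 to 1 (shut at 1, half-way at 0, fully open at -1), then the shift along the world's x, y, z each as a share of 1000 mm, from -1 to 1, then the turn, a rotation vector about the world's x, y, z each as a share of 90 degrees, from -1 to 1. In form: grip x y z rx ry rz; .... A call has 1 to 12 rows; each row is the pose to reach, as a shift and turn from the pose commanded when the call began; what a row does not reach only later rows make up. A row lasts 1/8 s, in which the tool goes at most 62.5 mm and 10.7 degrees, less where a joint would pass 70% of its speed; a pose out of reach is approached as far as the arm can. A call with a number of a shift or a turn outside -1 to 1 is refused whole. A call with a gripper value outside its range is refused whole. The fingers move at their own pace and stop on an object; FORCE is the grip in N (left out, the last holds). Time passes only in rows, so rows that repeat a pose let the fingers close. It gives the time, the measured TCP pose, the force, the opening and the grip force at its end, in the units of the state.
- get_state(): the state, without advancing time (a new reading comes with each control period).
- read_camera(name): name is "scene" or "side" or "wrist"; returns a dict with "image" (420x560x3 uint8, blue, green, red), "z_map" (420x560 float32, mm along the optical axis (not along the pixel's ray), 0 where there is no reading), "mtx" (3x3 intrinsics, pixels), "R" (3x3) and "t" (3): a world point X has camera coordinates R X + t. Camera axes: x right, y down, z forward; pixel columns grow to the right and rows downward; lengths in mm; the calibration is good to about 2 mm. A picture is of the moment at which its call begins.
- hand_in(): hands the job in; it is judged then, once.
Trained networks look in the newest picture that a camera, given by its name, has taken for a name from the list of things; names that differ only in an ending like _2 or _b are one class to them, and where a whole thing is asked for, a point or a joint stands for the part that bears it (a point fixed in the world has none). Each returns a list of dicts, best first, with "conf" (0 to 1); they miss things now and then, are a little off and sometimes report something else, mostly with a low value. They report only what shows in the picture. A call takes as long as a camera call. They do not tell look-alikes from the thing itself.
- find_in(camera, thing): "location" ([x, y, z] in mm, in world coordinates, good to about 4 mm: the middle of the surface that is visible of it).
- cut_out(camera, thing): "pixels" (420x560 bool, what is visible of it).
- mark_of(camera, thing): "location" ([x, y, z] in mm, in world coordinates, good to about 4 mm: a listed point, or the origin of a listed thing).
The state is a dict: "t": time; "qpos": joint angles; "joint_vel": joint speeds; "effort": joint torques, N m; "position": TCP position; "ee_rot": TCP orientation; "wrist_force": force on the tool from outside, world axes, zero at the start; "torque": the same for the moment, N m; "finger_gap": opening from 0.0 (shut) to 1.0 (fully open); "gripper_force": force on a finger pad.
Only numpy, scipy, OpenCV 4.12 (cv2) and the standard library are available. Lean on these libraries where they do the work, as an engineer would, in place of code of your own. Each camera call takes 0.05 s, during which the arm holds its last target. There are 200 camera calls.

## Task

Load the three cut lengths of square tube into the blue tack jigs, one at a time: the longest first, then the middle one, then the shortest. Each tube must lie flat on the plate between the orange stops of the jig made for its length, straight along the yellow stripe and centred over it; set it down gently rather than dropping it, and let go. Leave the round pipe, the angle iron, the tape measure and the mallet where they are.

Things in the scene. Friction and masses are not known exactly. Their poses are not given: they have to be found in the camera images.
- tube_long_centre (a point): Centre of the long cut length of bare bright-steel square tube, 120 mm long, 35 x 35 mm across, wall 3 mm, hollow with open ends. It lies on the steel table; its x axis runs along its length, z is up, and the centre is 17.5 mm above what it lies on. Loose, about 0.36 kg.
- tube_middle_centre (a point): Centre of the middle cut length of bare bright-steel square tube, 90 mm long, 35 x 35 mm across, wall 3 mm, hollow with open ends. It lies on the steel table; its x axis runs along its length, z is up, and the centre is 17.5 mm above what it lies on. Loose, about 0.27 kg.
- tube_short_centre (a point): Centre of the short cut length of bare bright-steel square tube, 60 mm long, 35 x 35 mm across, wall 3 mm, hollow with open ends. It lies on the steel table; its x axis runs along its length, z is up, and the centre is 17.5 mm above what it lies on. Loose, about 0.18 kg.
- jig_long: Jig for the long tube: fixed blue plate 170 x 90 mm, 6 mm thick; an orange stop bar (12 mm thick, 60 mm wide, top 18 mm above the table) across each end, 140 mm apart inside (10 mm to spare at each tube end); a yellow stripe along the middle from stop to stop. Origin: centre of the plate's underside, on the table; x along the stripe, z up. The tube lies on the plate's top, 6 mm up.
- jig_middle: Jig for the middle tube: fixed blue plate 140 x 90 mm, 6 mm thick; an orange stop bar (12 mm thick, 60 mm wide, top 18 mm above the table) across each end, 110 mm apart inside (10 mm to spare at each tube end); a yellow stripe along the middle from stop to stop. Origin: centre of the plate's underside, on the table; x along the stripe, z up. The tube lies on the plate's top, 6 mm up.
- jig_short: Jig for the short tube: fixed blue plate 110 x 90 mm, 6 mm thick; an orange stop bar (12 mm thick, 60 mm wide, top 18 mm above the table) across each end, 80 mm apart inside (10 mm to spare at each tube end); a yellow stripe along the middle from stop to stop. Origin: centre of the plate's underside, on the table; x along the stripe, z up. The tube lies on the plate's top, 6 mm up.
- pipe_centre (a point): Bystander: a green-painted stub of round pipe standing on end, 48 mm in diameter, 40 mm tall. Point: its centre, 20 mm up.
- angle_centre (a point): Bystander: a piece of red-primed angle iron, 80 mm long, one 40 mm leg flat on the table, the other upright (40 mm tall). x along its length. Point: 20 mm above the middle of its footprint.
- tape_centre (a point): Bystander: a yellow and black tape measure, 72 x 40 mm, 62 mm tall, at the right of the work. Point: its centre, 31 mm up.
- mallet_centre (a point): Bystander: a black rubber mallet with a wooden handle, lying at the left of the work; head 60 x 110 mm, 65 mm tall, handle towards -x, 300 mm over all. Point: the middle of its head.
There are look-alikes about, which are no part of the job. Leave any brown look-alike of the part that bears tube_short_centre alone. What is shaped like the jig_middle but turquoise is not meant.

How it is judged (in metres and radians):
On the way, in this order (a step that is already met when the one before it is completed fails the run):
1. the long tube lies in its jig, released (x of tube_long_centre in the frame of jig_long between -0.014 and 0.014 m and y of tube_long_centre in the frame of jig_long between -0.012 and 0.012 m and z of tube_long_centre in the frame of jig_long between 0.0195 and 0.0275 m and angle between the x axis of tube_long_centre and the x axis of jig_long, either way round below 0.15 rad and contact force between tube_long and the fingers below 0.1 N and linear speed of tube_long below 0.02 m/s and angular speed of tube_long below 0.2 rad/s), for 0.2 s.
2. the middle tube lies in its jig, released (x of tube_middle_centre in the frame of jig_middle between -0.014 and 0.014 m and y of tube_middle_centre in the frame of jig_middle between -0.012 and 0.012 m and z of tube_middle_centre in the frame of jig_middle between 0.0195 and 0.0275 m and angle between the x axis of tube_middle_centre and the x axis of jig_middle, either way round below 0.15 rad and contact force between tube_middle and the fingers below 0.1 N and linear speed of tube_middle below 0.02 m/s and angular speed of tube_middle below 0.2 rad/s), for 0.2 s.
3. the short tube lies in its jig, released (x of tube_short_centre in the frame of jig_short between -0.014 and 0.014 m and y of tube_short_centre in the frame of jig_short between -0.012 and 0.012 m and z of tube_short_centre in the frame of jig_short between 0.0195 and 0.0275 m and angle between the x axis of tube_short_centre and the x axis of jig_short, either way round below 0.15 rad and contact force between tube_short and the fingers below 0.1 N and linear speed of tube_short below 0.02 m/s and angular speed of tube_short below 0.2 rad/s), for 0.2 s.
At the end, for the whole second after the job is handed in: Each of the three square tubes lies flat on the plate of the jig for its length: its centre within 14 mm of the jig's middle along the stripe and 12 mm across it, 19.5 to 27.5 mm above the table, its length within 0.15 rad of the stripe; all released and at rest (all of step 1 and all of step 2 and all of step 3); the robot touches nothing.
It fails at once if the round pipe, angle iron, tape measure or mallet is shifted more than 20 mm (distance of any of pipe_centre, angle_centre, tape_centre, mallet_centre from where it was at the start of the episode above 0.02 m).
It fails at once if a tube is dropped (falls free of the fingers at over 0.7 m/s, a fall of about 25 mm) ((contact force between tube_long and the fingers below 0.05 N and linear speed of tube_long above 0.7 m/s) or (contact force between tube_middle and the fingers below 0.05 N and linear speed of tube_middle above 0.7 m/s) or (contact force between tube_short and the fingers below 0.05 N and linear speed of tube_short above 0.7 m/s)).
It also fails if it takes over 86 s, if anything falls off the work surface, if the arm or the gripper's body presses on something with over 40 N, if the wrist force passes 120 N, or if a joint passes its speed limit or range.

## Working session

There is one attempt and no reset: what is moved stays moved. The work goes in short steps, Python scripts to look and compute and a shell command to move; the robot and the scene stay as the last step left them, time stands still between calls to the robot, and variables do not carry over. Pictures are saved under pics/ and viewed, at most 14 in all, crops included, and the job is handed in when it is done.

```bash
mkdir -p pics
python3 - <<'E'
from bench import *
import cv2
for c in ("scene","side"):
    r=read_camera(c); cv2.imwrite(f"pics/{c}0.png",r["image"])
    print(c, "cam pos",(-r["R"].T@r["t"]).round())
    for n in ["tube_long_centre","tube_middle_centre","tube_short_centre","jig_long","jig_middle","jig_short","pipe_centre","angle_centre","tape_centre","mallet_centre"]:
        print(n,[( [round(v) for v in d["location"]],round(d["conf"],2)) for d in mark_of(c,n)])
s=get_state();print(s["t"],s["position"],s["ee_rot"])
E
```

```text
scene cam pos [1980.  218.  991.]
tube_long_centre [([473, -165, 22], 0.65)]
tube_middle_centre [([451, -4, 20], 0.45)]
tube_short_centre [([461, 178, 16], 0.65), ([362, 116, 13], 0.64), ([359, 216, 21], 0.49)]
jig_long [([621, -226, -4], 0.61), ([472, -165, 15], 0.59)]
jig_middle [([828, 136, -1], 0.93), ([827, -187, 2], 0.69), ([656, 13, -2], 0.66)]
jig_short [([648, 242, 1], 0.97), ([622, -228, -3], 0.71)]
pipe_centre []
angle_centre [([446, 328, 21], 0.51)]
tape_centre [([517, -548, 30], 0.68)]
mallet_centre [([492, 534, 29], 0.9), ([622, -231, -4], 0.63)]
side cam pos [   83. -1097.   972.]
tube_long_centre [([466, -168, 19], 0.84)]
tube_middle_centre [([450, -9, 17], 0.91)]
tube_short_centre [([464, 175, 16], 0.83), ([365, 218, 15], 0.63), ([363, 114, 18], 0.62)]
jig_long [([618, -230, 0], 0.63)]
jig_middle [([820, -179, 0], 0.9), ([837, 140, -1], 0.75), ([651, 13, -2], 0.57)]
jig_short [([645, 240, -4], 0.77)]
pipe_centre [([451, -347, 20], 0.82)]
angle_centre [([451, 332, 25], 0.88)]
tape_centre [([520, -550, 28], 0.73)]
mallet_centre [([500, 536, 33], 0.71)]
1.1 [207.30213325 563.05999722 222.63263128] [ 2.75651667e-06  1.75446327e-01  9.84488998e-01 -6.73205292e-06]
```

View pics/scene0.png

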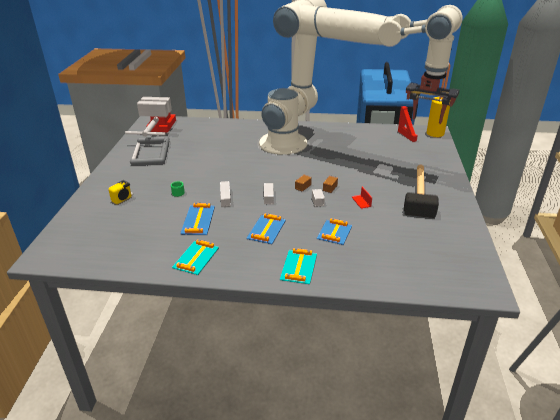

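View pics/side0.png

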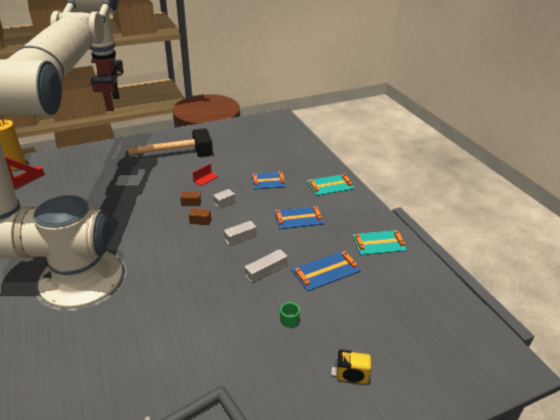

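The scene view shows the steel tubes at (225,193), (268,192) and (318,198), with the brown look-alikes at (303,183) and (330,184). The blue jigs are at (198,218), (266,228) and (335,231), with the turquoise ones at (196,256) and (299,265). The side view agrees. Next I'll get poses from depth and colour.

```bash
cat > h.py <<'E'
from bench import *
import cv2, numpy as np
T={"long":(469,-167,120),"middle":(450,-7,90),"short":(462,176,60)}
J={"long":(620,-228,170),"middle":(653,13,140),"short":(646,241,110)}
def cloud(c):
    r=read_camera(c); z=r["z_map"]; v,u=np.mgrid[:420,:560]
    p=np.stack([u,v,np.ones_like(u)],-1)@np.linalg.inv(r["mtx"]).T*z[...,None]
    return r,(p-r["t"])@r["R"]
def rect(P):
    (c,(w,h),a)=cv2.minAreaRect(P[:,:2].astype(np.float32))
    if w<h: w,h,a=h,w,a+90
    a=(a+90)%180-90
    return np.round([c[0],c[1],w,h,a,len(P)],1)
def measure(c,which="tj",names=T,jo=J,to=T):
    r,X=cloud(c); ok=r["z_map"]>0
    hsv=cv2.cvtColor(r["image"],cv2.COLOR_BGR2HSV); H,S,V=cv2.split(hsv)
    for n in names:
        if "t" in which:
            x,y,L=to[n]; near=np.hypot(X[...,0]-x,X[...,1]-y)<L/2+25
            m=ok&near&(X[...,2]>28)&(X[...,2]<50)&(S<80)
            if m.sum()>5: print(c,"tube",n,rect(X[m]),"zmed",np.median(X[m][:,2]).round(1))
        if "j" in which:
            x,y,L=jo[n]; near=np.hypot(X[...,0]-x,X[...,1]-y)<L/2+35
            low=ok&near&(X[...,2]<28)&(X[...,2]>-8)
            for k,m in (("blue+or",((H>102)&(H<125)|(H<16))&(S>120)),("yellow",(H>18)&(H<35)&(S>110))):
                m=m&low
                if m.sum()>5: print(c,"jig",n,k,rect(X[m]))
    return r
E
python3 -c "
from h import *
measure('scene');measure('side')"
```

```text
scene tube long [ 467.3 -165.5  129.9   34.8   13.1  175. ] zmed 37.4
scene jig long blue+or [ 622.9 -230.2  172.9   88.8    3.8  567. ]
scene jig long yellow [ 626.3 -224.2  162.    52.8   -0.9  108. ]
scene tube middle [453.4  -4.7  96.3  32.8   7.9 134. ] zmed 37.3
scene jig middle blue+or [654.6  12.1 145.5  93.8 -12.8 492. ]
scene jig middle yellow [654.2  14.9 133.5  59.2 -11.5  98. ]
scene tube short [464.8 176.3  71.1  35.3  14.8 106. ] zmed 36.5
scene jig short blue+or [649.6 239.8 114.3  89.5 -14.9 390. ]
scene jig short yellow [645.7 240.6 106.8  56.  -15.2  79. ]
side tube long [ 466.7 -165.8  121.1   40.7   12.9  457. ] zmed 34.6
side jig long blue+or [ 622.6 -231.9  180.7   93.1    3.7 1123. ]
side jig long yellow [ 620.7 -231.1  130.6   13.5    4.6  116. ]
side tube middle [449.3  -6.3  92.3  41.8   7.8 285. ] zmed 34.5
side jig middle blue+or [649.   11.1 137.4  95.8 -14.6 603. ]
side jig middle yellow [650.3  12.7 100.3  17.6 -14.6  60. ]
side tube short [461.8 175.4  63.9  46.4  21.7 145. ] zmed 34.8
side jig short blue+or [642.1 236.3 107.2  99.7 -17.6 339. ]
side jig short yellow [641.2 235.5  73.5  18.7 -16.8  29. ]
```

```bash
python3 -m jog '-1 .26 -.728 0 0 0 .369;-1 .26 -.728 0 0 0 .369;-1 .26 -.728 0 0 0 .369;-1 .26 -.728 0 0 0 .369;-1 .26 -.728 0 0 0 .369;-1 .26 -.728 0 0 0 .369;-1 .26 -.728 0 0 0 .369;-1 .26 -.728 0 0 0 .369;-1 .26 -.728 0 0 0 .369;-1 .26 -.728 0 0 0 .369;-1 .26 -.728 0 0 0 .369;-1 .26 -.728 0 0 0 .369'; python3 -m jog '-1 0 0 0 0 0 0'
python3 - <<'E'
from h import *
s=get_state();print(s["t"],s["position"],s["ee_rot"],s["qpos"])
r=measure("wrist"); cv2.imwrite("pics/w1.png",r["image"]); print((-r["R"].T@r["t"]).round())
E
```

```text
t: 2.7
position: [458.4, -141.3, 223.0]
ee_rot: [0.001, -0.113, 0.994, -0.0]
wrist_force: [1.4, 0.4, 0.5]
finger_gap: 0.998
gripper_force: 0.0
t: 2.82
position: [458.2, -142.7, 221.3]
ee_rot: [-0.001, -0.11, 0.994, 0.0]
wrist_force: [-0.8, 0.6, -0.0]
finger_gap: 1.003
gripper_force: 0.0
2.825 [ 458.1786102  -142.65922786  221.25768456] [-1.23307956e-03 -1.10376340e-01  9.93889078e-01  2.09041255e-04] [-3.72193392e-01 -2.30315895e-01  1.53986703e+00 -8.02353975e-04
  1.83441981e+00 -2.16440144e+00]
wrist tube long [ 468.8 -163.3  119.4   35.    12.9 3403. ] zmed 34.2
wrist jig long blue+or [ 626.2 -228.4  183.2   89.3    4.  3180. ]
wrist jig long yellow [ 642.1 -223.4   23.8    7.6  -14.9   61. ]
wrist tube middle [ 450.8   -4.5   90.1   35.9    8.1 2587. ] zmed 34.2
wrist jig middle blue+or [ 656.    13.3  151.1   90.9  -12.5 2525. ]
wrist jig middle yellow [678.7   8.9  53.4  12.2 -13.3 248. ]
wrist tube short [ 461.5  177.6   60.4   37.4   13.9 1622. ] zmed 34.2
[ 386. -158.  383.]
```

```bash
python3 -m jog '-1 .0105 -.0205 -.03 0 0 0;-1 .0105 -.0205 -.09 0 0 0;-1 .0105 -.0205 -.14 0 0 0;-1 .0105 -.0205 -.18 0 0 0;-1 .0105 -.0205 -.2 0 0 0;-1 .0105 -.0205 -.213 0 0 0;-1 .0105 -.0205 -.213 0 0 0;1 .0105 -.0205 -.213 0 0 0;1 .0105 -.0205 -.213 0 0 0;1 .0105 -.0205 -.213 0 0 0;1 .0105 -.0205 -.213 0 0 0;1 .0105 -.0205 -.213 0 0 0' 35
```

```text
t: 4.38
position: [468.7, -159.9, 9.7]
ee_rot: [0.0, -0.113, 0.994, -0.0]
wrist_force: [-0.4, -1.3, -0.1]
finger_gap: 0.467
gripper_force: 0.7
```

```bash
python3 -m jog '1 0 0 0 0 0 0;1 0 0 0 0 0 0;1 0 0 0 0 0 0;1 0 0 .02 0 0 0;1 0 0 .06 0 0 0;1 0 0 .1 0 0 0;1 .04 -.02 .11 0 0 0;1 .09 -.04 .11 0 0 -.05;1 .13 -.06 .11 0 0 -.095;1 .154 -.069 .11 0 0 -.095;1 .154 -.069 .11 0 0 -.095' 35;  python3 - <<'E'
from h import *
r,X=cloud("wrist"); cv2.imwrite("pics/w2.png",r["image"])
E
```

```text
t: 5.75
position: [622.8, -228.3, 116.8]
ee_rot: [-0.002, -0.039, 0.999, 0.001]
wrist_force: [-0.8, -1.0, -3.7]
finger_gap: 0.393
gripper_force: 35.0
```

View pics/w2.png

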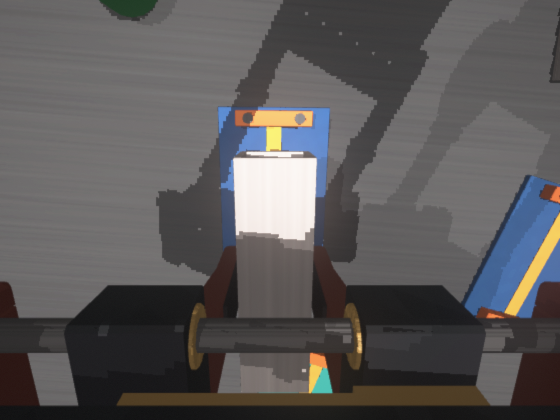

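The tube is held squarely over the long jig. The stripe shows at (273,138), just beyond the tube end at (275,153), and the tube and jig axes look parallel. I'll measure both.

```bash
cat >> h.py <<'E'
def held(jx,jy,c="wrist"):
    r,X=cloud(c); s=get_state(); ok=r["z_map"]>0
    H,S,V=cv2.split(cv2.cvtColor(r["image"],cv2.COLOR_BGR2HSV)); d=np.hypot(X[...,0]-jx,X[...,1]-jy)
    z=s["position"][2]
    m=ok&(d<90)&(S<70)&(X[...,2]>z+20)&(X[...,2]<z+33); print("held",rect(X[m]),np.median(X[m][:,2]),"TCP",s["position"].round(1))
    low=ok&(d<130)&(X[...,2]<28)&(X[...,2]>-8)
    b=low&(H>102)&(H<125)&(S>120)
    o=low&((H<14)|(H>174))&(S>140); y=low&(H>18)&(H<35)&(S>110)
    for k,q in(("blue",b),("orange",o),("yellow",y)):
        if q.sum()>10: print(k,rect(X[q]),"xmin/max",X[q][:,0].min().round(1),X[q][:,0].max().round(1))
    return r
E
python3 -c "
from h import *
held(623,-229);held(623,-229,'side')"
```

```text
held [ 6.2180e+02 -2.2800e+02  1.2100e+02  5.4600e+01  4.4000e+00  1.5571e+04] 141.8656220986254 TCP [ 621.8 -228.   118.1]
blue [ 569.3 -232.7   89.2   66.6  -86.1 2201. ] xmin/max 533.2 604.9
orange [ 544.1 -234.4   58.8   11.1  -85.6  193. ] xmin/max 540.5 551.8
yellow [ 553.8 -227.6   44.9   29.4  -86.6  872. ] xmin/max 537.8 569.0
held [ 594.3 -229.8   73.9   43.8   17.3  243. ] 143.14633841646534 TCP [ 621.7 -228.   118.8]
blue [ 617.2 -230.8  169.4   97.1    5.1  924. ] xmin/max 531.0 705.2
orange [ 643.3 -230.9  215.9   58.8    4.1  154. ] xmin/max 534.7 749.2
yellow [ 620.3 -231.3  128.    13.6    4.3  116. ] xmin/max 556.3 684.2
```

```bash
python3 -m jog '1 -.0005 -.0013 -.04 0 0 0;1 -.0005 -.0013 -.08 0 0 0;1 -.0005 -.0013 -.092 0 0 0;1 -.0005 -.0013 -.1 0 0 0;1 -.0005 -.0013 -.1035 0 0 0;1 -.0005 -.0013 -.1035 0 0 0;1 -.0005 -.0013 -.1035 0 0 0' 35; python3 -c "
from h import *
held(621.5,-229)"
```

```text
t: 6.78
position: [622.7, -230.2, 17.4]
ee_rot: [0.001, -0.039, 0.999, -0.0]
wrist_force: [-0.5, 0.7, -3.2]
finger_gap: 0.398
gripper_force: 35.0
held [ 6.2200e+02 -2.2970e+02  1.2070e+02  5.3900e+01  3.9000e+00  1.5586e+04] 41.81964639891743 TCP [ 622.6 -230.1   17.2]
blue [ 6.196e+02 -2.293e+02  1.681e+02  8.960e+01  3.800e+00  7.945e+03] xmin/max 532.9 705.6
orange [ 620.4 -229.2  164.    59.6    3.9 1364. ] xmin/max 537.7 704.0
yellow [ 550.1 -227.1   44.2   22.8  -85.8 2128. ] xmin/max 537.6 562.4
```

```bash
python3 -m jog '1 -.0015 0 -.001 0 0 0;1 -.0015 0 -.002 0 0 0;-1 -.0015 0 -.002 0 0 0;-1 -.0015 0 -.002 0 0 0;-1 -.0015 0 -.002 0 0 0;-1 -.0015 0 -.002 0 0 0;-1 -.0015 0 .02 0 0 0;-1 -.0015 0 .08 0 0 0;-1 -.0015 0 .14 0 0 0;-1 -.0015 0 .16 0 0 0' 35; python3 -c "
from h import *
r=measure('wrist',names=['long'],to={'long':(622,-229,120)});cv2.imwrite('pics/w3.png',r['image'])
measure('wrist',names=['middle'])"
```

```text
t: 8.07
position: [622.2, -230.6, 184.1]
ee_rot: [0.005, -0.039, 0.999, -0.002]
wrist_force: [0.1, 0.3, -0.4]
finger_gap: 1.002
gripper_force: 0.0
wrist tube long [ 6.201e+02 -2.295e+02  1.198e+02  3.500e+01  4.400e+00  4.426e+03] zmed 40.2
wrist jig long blue+or [ 6.202e+02 -2.291e+02  1.690e+02  8.900e+01  3.900e+00  5.068e+03]
wrist jig long yellow [ 549.3 -227.2   44.3   20.   -85.5  302. ]
wrist tube middle [ 462.8   -4.6   66.4   33.7    8.1 2548. ] zmed 34.1
wrist jig middle blue+or [ 650.7   14.3  138.4   91.   -12.4 7502. ]
wrist jig middle yellow [651.2  14.5 108.7  12.8 -12.6 920. ]
```

View pics/w3.png

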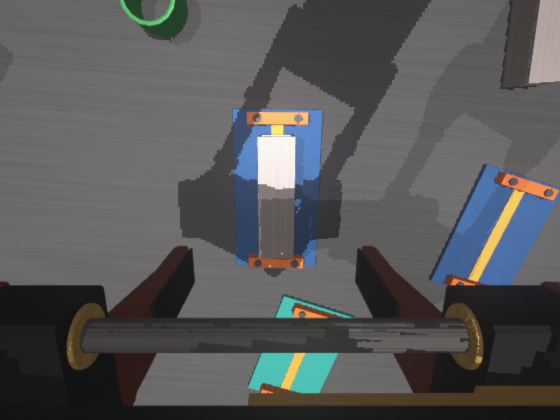

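The long tube lies in its jig at about (277,195), within 1 mm of centre. Next is the middle tube.

```bash
python3 -m jog '-1 -.04 .05 0 0 0 .04;-1 -.08 .1 0 0 0 .04;-1 -.12 .155 0 0 0 .04;-1 -.155 .205 0 0 0 .04;-1 -.1715 .226 0 0 0 .04;-1 -.1715 .226 0 0 0 .04;-1 -.1715 .226 -.05 0 0 .04;-1 -.1715 .226 -.06 0 0 .04;-1 -.1715 .226 -.06 0 0 .04' ; python3 -c "
from h import *
measure('wrist','t',names=['middle'])"
```

```text
t: 9.3
position: [448.7, -4.4, 115.0]
ee_rot: [-0.002, -0.07, 0.998, 0.0]
wrist_force: [0.2, -0.0, 0.5]
finger_gap: 1.002
gripper_force: 0.0
wrist tube middle [ 4.509e+02 -4.300e+00  9.040e+01  3.510e+01  8.200e+00  4.946e+03] zmed 34.2
```

```bash
python3 -m jog '-1 .002 0 -.05 0 0 0;-1 .002 0 -.085 0 0 0;-1 .002 0 -.1 0 0 0;-1 .002 0 -.106 0 0 0;1 .002 0 -.106 0 0 0;1 .002 0 -.106 0 0 0;1 .002 0 -.106 0 0 0;1 .002 0 -.106 0 0 0;1 .002 0 -.106 0 0 0;1 .002 0 -.106 0 0 0;1 .002 0 -.106 0 0 0;1 .002 0 -.106 0 0 0' 35
```

```text
t: 10.85
position: [451.1, -4.0, 10.2]
ee_rot: [0.0, -0.07, 0.998, -0.0]
wrist_force: [-0.2, -1.0, 1.3]
finger_gap: 0.391
gripper_force: 35.0
```

```bash
python3 -m jog '1 0 0 .02 0 0 0;1 0 0 .06 0 0 0;1 .02 0 .1 0 0 -.05;1 .07 .006 .11 0 0 -.12;1 .12 .012 .11 0 0 -.19;1 .165 .018 .11 0 0 -.229;1 .19 .0185 .11 0 0 -.229;1 .2 .0185 .1 0 0 -.229;1 .2 .0185 .05 0 0 -.229;1 .2 .0185 .025 0 0 -.229;1 .2 .0185 .017 0 0 -.229;1 .2 .0185 .017 0 0 -.229' 35; python3 -c "
from h import *
held(651,14.4)"
```

```text
t: 12.35
position: [650.6, 14.6, 26.9]
ee_rot: [-0.0, 0.109, 0.994, -0.0]
wrist_force: [-0.8, 0.2, -2.0]
finger_gap: 0.398
gripper_force: 35.0
held [  650.1    14.9    90.5    55.    -12.2 10937. ] 50.82004699267987 TCP [651.4  14.5  28.2]
blue [ 638.3   17.6  113.1   89.8  -12.1 5098. ] xmin/max 573.8 688.4
orange [651.2  14.7 134.3  59.3 -12.4 836. ] xmin/max 579.7 722.3
yellow [ 595.1   17.8   40.2   21.6   78.1 1481. ] xmin/max 580.6 608.2
```

```bash
python3 -m jog '1 .001 0 -.006 0 0 0;1 .001 0 -.01 0 0 0;1 .001 0 -.012 0 0 0;1 .001 0 -.012 0 0 0;-1 .001 0 -.012 0 0 0;-1 .001 0 -.012 0 0 0;-1 .001 0 -.012 0 0 0;-1 .001 0 -.012 0 0 0;-1 .001 0 .01 0 0 0;-1 .001 0 .07 0 0 0;-1 .001 0 .13 0 0 0;-1 .001 0 .15 0 0 0' 35; python3 -c "
from h import *
measure('wrist',names=['middle'],to={'middle':(651,14,90)})
measure('wrist',names=['short'])"
```

```text
t: 13.9
position: [653.8, 14.6, 185.0]
ee_rot: [0.005, 0.109, 0.994, 0.0]
wrist_force: [-0.1, -0.1, 0.1]
finger_gap: 0.995
gripper_force: 0.0
wrist tube middle [ 652.    15.2   90.2   35.1  -12.5 3294. ] zmed 40.2
wrist jig middle blue+or [ 650.8   14.7  138.2   89.1  -12.5 4487. ]
wrist jig middle yellow [597.4  26.4  56.6  20.9  76.2 252. ]
wrist jig short blue+or [ 643.6  242.4  108.9   90.7  -14.6 7874. ]
wrist jig short yellow [643.9 242.7  78.3  13.4 -14.9 877. ]
```

```bash
python3 -m jog '-1 -.04 .035 0 0 0 .1;-1 -.085 .07 0 0 0 .2;-1 -.125 .105 0 0 0 .294;-1 -.165 .14 0 0 0 .294;-1 -.19 .163 0 0 0 .294;-1 -.19 .163 0 0 0 .294;-1 -.19 .163 -.05 0 0 .294;-1 -.19 .163 -.06 0 0 .294;-1 -.19 .163 -.06 0 0 .294' ; python3 -c "
from h import *
r=measure('wrist','t',names=['short']);cv2.imwrite('pics/w4.png',r['image'])"
```

```text
t: 15.12
position: [461.8, 176.8, 116.0]
ee_rot: [-0.002, -0.121, 0.993, -0.0]
wrist_force: [0.3, -0.4, 0.3]
finger_gap: 0.997
gripper_force: 0.0
wrist tube short [ 461.8  178.1   60.8   35.    13.9 3350. ] zmed 34.2
```

View pics/w4.png

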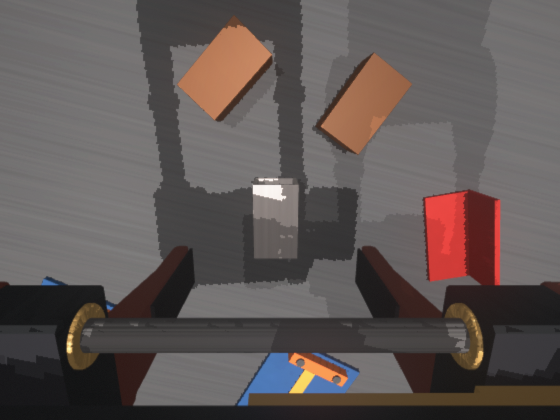

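The steel short tube at (276,220) sits centred between the fingers. The brown blocks at (225,70) and (365,105) and the angle iron at (460,235) are clear.

```bash
python3 -m jog '-1 0 .001 -.05 0 0 0;-1 0 .001 -.085 0 0 0;-1 0 .001 -.1 0 0 0;-1 0 .001 -.107 0 0 0;1 0 .001 -.107 0 0 0;1 0 .001 -.107 0 0 0;1 0 .001 -.107 0 0 0;1 0 .001 -.107 0 0 0;1 0 .001 -.107 0 0 0;1 0 .001 -.107 0 0 0;1 0 .001 -.107 0 0 0;1 0 .001 -.107 0 0 0' 35
```

```text
t: 16.68
position: [462.2, 178.5, 10.2]
ee_rot: [0.0, -0.121, 0.993, -0.0]
wrist_force: [-1.1, -0.8, -0.1]
finger_gap: 0.398
gripper_force: 35.0
```

```bash
python3 -m jog '1 0 0 .02 0 0 0;1 0 0 .06 0 0 0;1 .02 .005 .1 0 0 -.08;1 .07 .02 .11 0 0 -.16;1 .12 .04 .11 0 0 -.24;1 .16 .06 .11 0 0 -.318;1 .182 .064 .11 0 0 -.318;1 .182 .064 .1 0 0 -.318;1 .182 .064 .05 0 0 -.318;1 .182 .064 .025 0 0 -.318;1 .182 .064 .017 0 0 -.318;1 .182 .064 .017 0 0 -.318' 35; python3 -c "
from h import *
held(644,242.5)"
```

```text
t: 18.18
position: [643.5, 242.4, 27.1]
ee_rot: [-0.0, 0.128, 0.992, -0.0]
wrist_force: [0.3, -0.6, -0.9]
finger_gap: 0.397
gripper_force: 35.0
held [ 636.3  245.    55.    47.4   75.1 7350. ] 51.035948656866 TCP [644.3 242.7  28.4]
blue [ 627.5  246.9   89.5   75.6   75.3 5804. ] xmin/max 580.0 674.0
orange [ 638.3  244.1   92.6   59.2  -14.9 1485. ] xmin/max 586.4 689.3
yellow [598.2 254.7  57.6   7.1  75.4 196. ] xmin/max 587.6 603.7
```

```bash
python3 -m jog '1 .001 0 -.006 0 0 0;1 .001 0 -.01 0 0 0;1 .001 0 -.012 0 0 0;1 .001 0 -.012 0 0 0;-1 .001 0 -.012 0 0 0;-1 .001 0 -.012 0 0 0;-1 .001 0 -.012 0 0 0;-1 .001 0 -.012 0 0 0;-1 .001 0 .01 0 0 0;-1 .001 0 .07 0 0 0;-1 .001 0 .13 0 0 0;-1 .001 0 .15 0 0 0' 35; python3 -m jog '-1 0 0 0 0 0 0;-1 0 0 0 0 0 0;-1 0 0 0 0 0 0;-1 0 0 0 0 0 0';python3 -c "
from h import *
P={'long':(620,-229,120),'middle':(651,14,90),'short':(644,242,60)}
measure('wrist',names=['short'],to=P)
r=measure('scene','t',to=P);cv2.imwrite('pics/s5.png',r['image'])"
```

```text
t: 19.73
position: [646.7, 243.1, 185.3]
ee_rot: [0.005, 0.128, 0.992, 0.002]
wrist_force: [-0.4, 0.0, 0.1]
finger_gap: 0.997
gripper_force: 0.0
t: 20.23
position: [644.6, 242.4, 175.1]
ee_rot: [-0.001, 0.128, 0.992, -0.001]
wrist_force: [-0.5, -0.0, -0.2]
finger_gap: 1.004
gripper_force: 0.0
wrist tube short [ 644.6  243.4   60.4   34.6  -15.3 2342. ] zmed 40.1
wrist jig short blue+or [ 643.8  242.6  108.9   89.1  -14.9 4777. ]
wrist jig short yellow [601.9 254.   57.3  13.9  75.2 186. ]
scene tube long [ 623.4 -231.1  124.1   36.8    4.2  235. ] zmed 43.1
scene tube middle [653.9  13.   98.   37.8 -12.6 209. ] zmed 42.6
scene tube short [644.2 242.6  70.8  34.8 -15.3 139. ] zmed 42.4
```

View pics/s5.png

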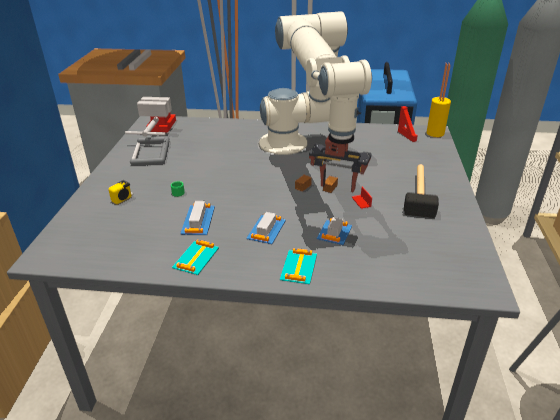

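All three tubes lie in the blue jigs at (198,215), (266,227) and (335,228). The gripper is clear and the bystanders haven't moved.

```bash
python3 -c "
from bench import *
print(hand_in())"
```

```text
the job is handed in; nothing more can be done
None
```

The long, middle and short tubes were set down in that order in their blue jigs, each measured within about 2 mm of centre and 1° of the stripe; all are released, the bystanders look untouched, and the job is handed in at about 20 s (no verdict came back).

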